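Reverse a row of bench containers from one rack to the other

ROBOT

A 7-joint arm with a two-finger parallel gripper is mounted at the origin on the work surface; the furniture and walls round the work are solid. World frame = base frame: x ahead of the robot, y to its left, z up, the work surface at z = 0. Lengths are in m, angles in rad, forces in N, time in s.
With the tool pointing down it reaches from about 0.4 to 0.85 m from the base axis. Payload 10.4 kg.
Tool frame: the origin (TCP) lies midway between the tips of the shut fingers; the grasp point (between the pads) lies 19 mm behind it (grip_point_offset is the distance from the TCP to the grasp point, in m); y points along the fingers, z is the direction in which the jaws open and shut, and the axes are right-handed (so a half turn about y gives the same grasp; the last joint's range is limited). The gripper opens to 85 mm and grips with 20 to 120 N. Pads are 22 mm wide; open, the fingers measure 114 mm over their backs; the gripper's body (76 mm by 85 mm) begins 54 mm behind the grasp point. The pads swing forward as they close: fully open they stand 13 mm farther back than shut.
Start: joints at [-1.352, 0.332, -0.065, 1.46, 0.022, 1.35, -0.088], TCP at [0.15, 0.607, 0.211] pointing down, gripper open.
Joint ranges: [-2.6, 2.6], [-0.5, 2.12], [-1.47, 1.34], [0.16, 2.42], [-1.27, 4.41], [0.06, 2.06], [-2.6, 2.6]. Speed limits (rad/s): [2.22, 2.22, 2.79, 2.79, 3.14, 3.14, 3.14].

INTERFACE

Orientations are given as a unit quaternion [x, y, z, w].
In Python, from workcell import * gives the robot as it stands.
- The arm moves only by the tool send_rows, never from a script. Its argument "motion" is a list of rows, each a list of 7 numbers: the opening in per cent of the stroke, from 0 (shut) to 100 (fully open), then the shift along the tool's x, y, z in m, then the turn, a rotation vector about the tool's x, y, z in rad. In form: [[claw, tx, ty, tz, ax, ay, az], ...]. A call has 1 to 10 rows; each row is the pose to reach, as a shift and turn from the pose commanded when the call began, along the tool's axes at that moment; what a row does not reach only later rows make up. A row lasts 1/12 s, in which the tool goes at most 41.7 mm and 7.16 degrees, less where a joint would pass 70% of its speed; a pose out of reach is approached as far as the arm can. A call with a gripper value outside its range is refused whole. The fingers move at their own pace and stop on an object; "squeeze" is the grip in N (left out, the last holds). Time passes only in rows, so rows that repeat a pose let the fingers close. It gives the time, the measured TCP pose, the force and the opening at its end, in the units of the state.
- get_obs(): the state, without advancing time (a new reading comes with each control period).
- camera(name): name is "scene" or "top" or "wrist"; returns a dict with "pixels" (400x640x3 uint8, red, green, blue), "range_z" (400x640 float32, m along the optical axis (not along the pixel's ray), 0 where there is no reading), "fovy" (degrees; the focal length in pixels is half the picture's height over the tangent of half this angle, whatever the lens; pixels are square), "cx", "cy" (the principal point, pixels), "view" (4x4, takes a point from world to camera coordinates); the wrist camera has in their place "T_tool_cam" (4x4, takes a point from camera to tool coordinates, whose origin is the TCP and whose axes are the tool frame's). Camera axes: x right, y down, z forward; pixel columns grow to the right and rows downward; lengths in m; the calibration is good to about 2 mm. A picture is of the moment at which its call begins: read the wrist's pose just before it.
- hand_in(): hands the job in, once; it reports no verdict.
The state is a dict: "clock": time; "joint_pos": joint angles; "joint_velocities": joint speeds; "tau": joint torques, N m; "position": TCP position; "ee_rot": TCP orientation; "ft_force": force on the tool from outside, world axes, zero at the start; "torque": the same for the moment, N m; "grip_width": opening from 0.0 (shut) to 1.0 (fully open).
Only numpy, scipy, OpenCV 4.12 (cv2) and the standard library are available. Lean on these libraries where they do the work, as an engineer would, in place of code of your own. Each camera call takes 0.05 s, during which the arm holds its last target.

TASK

Two wooden racks lie on the work table, one holding a row of four small containers, the other empty. Move all four into the empty rack in the reverse order, one to a bay, standing upright on the bay floors: the one that stood nearest to the robot in its row goes into the bay at the far end, the second into the second-farthest bay, and so on, so that the person seated across the table finds them in the order the robot had them. Do not tip any of them over on the way.

Things in the scene. Friction and masses are not known exactly. Their poses are not given: they have to be found in the camera images.
- yellow_bottle_mid (a point): yellow glue bottle with a pale band and a pointed red cap, 38 mm across, 98 mm tall in all (straight body for the lower 55 mm); loose, stands upright; the point is on its axis half-way up, 49 mm above its base; z axis up along it (round, so its yaw is of no use)
- white_bottle_mid (a point): white glue bottle with a pale grey band and a pointed orange cap, 32 mm across, 85 mm tall in all (straight body for the lower 50 mm); loose, stands upright; the point is on its axis half-way up, 42.5 mm above its base; z axis up along it (round, so its yaw is of no use)
- jar_mid (a point): squat brown glass jar with a flat metal lid, 42 mm across, 65 mm tall; loose, stands upright; the point is on its axis half-way up, 32.5 mm above its base; z axis up along it (round, so its yaw is of no use)
- can_mid (a point): slim closed can, plain grey metal all over, 37 mm across, 80 mm tall; loose, stands upright; the point is on its axis half-way up, 40 mm above its base; z axis up along it (round, so its yaw is of no use)
- pad_yellow_bottle: thin square cork pad (56 x 62 x 2 mm), fixed in the bay of the full rack where the yellow bottle stands at the start; it stays there and so marks that bay; origin at the centre of its underside, 10 mm above the table; same heading as the full rack
- pad_white_bottle: thin square cork pad (56 x 62 x 2 mm), fixed in the bay of the full rack where the white bottle stands at the start; it stays there and so marks that bay; origin at the centre of its underside, 10 mm above the table; same heading as the full rack
- pad_jar: thin square cork pad (56 x 62 x 2 mm), fixed in the bay of the full rack where the jar stands at the start; it stays there and so marks that bay; origin at the centre of its underside, 10 mm above the table; same heading as the full rack
- pad_can: thin square cork pad (56 x 62 x 2 mm), fixed in the bay of the full rack where the can stands at the start; it stays there and so marks that bay; origin at the centre of its underside, 10 mm above the table; same heading as the full rack
- full_rack: the rack that holds the four containers at the start: low wooden rack, 264 x 76 mm, 18 mm high, fixed to the table; one row of four bays along its x axis, pitch 64 mm, bay centres at x = -96, -32, 32 and 96 mm, y = 0, each bay 60 (x) by 66 mm (y) with a cork floor 12 mm above the table and walls 6 mm higher than that floor; origin at the centre of its underside, z up; the +x end is the end farther from the robot, the -x end the nearer
- empty_rack: the rack that is empty at the start, cork floors in all four bays: low wooden rack, 264 x 76 mm, 18 mm high, fixed to the table; one row of four bays along its x axis, pitch 64 mm, bay centres at x = -96, -32, 32 and 96 mm, y = 0, each bay 60 (x) by 66 mm (y) with a cork floor 12 mm above the table and walls 6 mm higher than that floor; origin at the centre of its underside, z up; the +x end is the end farther from the robot, the -x end the nearer

How it is judged:
At the end, for the whole second after the job is handed in: Each container stands in the rack that was empty, in the bay that mirrors the one it came from (nearest to farthest, and so on): within 20 mm of the bay centre along and across the rack, on the bay floor (height within 6 mm), tilted less than 0.12 rad, at rest and released (((x of pad_yellow_bottle in the frame of full_rack between -0.116 and -0.076 m and x of yellow_bottle_mid in the frame of empty_rack between 0.076 and 0.116 m) or (x of pad_yellow_bottle in the frame of full_rack between -0.052 and -0.012 m and x of yellow_bottle_mid in the frame of empty_rack between 0.012 and 0.052 m) or (x of pad_yellow_bottle in the frame of full_rack between 0.012 and 0.052 m and x of yellow_bottle_mid in the frame of empty_rack between -0.052 and -0.012 m) or (x of pad_yellow_bottle in the frame of full_rack between 0.076 and 0.116 m and x of yellow_bottle_mid in the frame of empty_rack between -0.116 and -0.076 m)) and y of yellow_bottle_mid in the frame of empty_rack between -0.02 and 0.02 m and z of yellow_bottle_mid in the frame of empty_rack between 0.055 and 0.067 m and angle between each of yellow_bottle_mid, white_bottle_mid, jar_mid, can_mid's own z axis and vertical below 0.12 rad and linear speed of each of yellow_bottle, white_bottle, jar, can below 0.02 m/s and angular speed of each of yellow_bottle, white_bottle, jar, can below 0.3 rad/s and ((x of pad_white_bottle in the frame of full_rack between -0.116 and -0.076 m and x of white_bottle_mid in the frame of empty_rack between 0.076 and 0.116 m) or (x of pad_white_bottle in the frame of full_rack between -0.052 and -0.012 m and x of white_bottle_mid in the frame of empty_rack between 0.012 and 0.052 m) or (x of pad_white_bottle in the frame of full_rack between 0.012 and 0.052 m and x of white_bottle_mid in the frame of empty_rack between -0.052 and -0.012 m) or (x of pad_white_bottle in the frame of full_rack between 0.076 and 0.116 m and x of white_bottle_mid in the frame of empty_rack between -0.116 and -0.076 m)) and y of white_bottle_mid in the frame of empty_rack between -0.02 and 0.02 m and z of white_bottle_mid in the frame of empty_rack between 0.0485 and 0.0605 m and ((x of pad_jar in the frame of full_rack between -0.116 and -0.076 m and x of jar_mid in the frame of empty_rack between 0.076 and 0.116 m) or (x of pad_jar in the frame of full_rack between -0.052 and -0.012 m and x of jar_mid in the frame of empty_rack between 0.012 and 0.052 m) or (x of pad_jar in the frame of full_rack between 0.012 and 0.052 m and x of jar_mid in the frame of empty_rack between -0.052 and -0.012 m) or (x of pad_jar in the frame of full_rack between 0.076 and 0.116 m and x of jar_mid in the frame of empty_rack between -0.116 and -0.076 m)) and y of jar_mid in the frame of empty_rack between -0.02 and 0.02 m and z of jar_mid in the frame of empty_rack between 0.0385 and 0.0505 m and ((x of pad_can in the frame of full_rack between -0.116 and -0.076 m and x of can_mid in the frame of empty_rack between 0.076 and 0.116 m) or (x of pad_can in the frame of full_rack between -0.052 and -0.012 m and x of can_mid in the frame of empty_rack between 0.012 and 0.052 m) or (x of pad_can in the frame of full_rack between 0.012 and 0.052 m and x of can_mid in the frame of empty_rack between -0.052 and -0.012 m) or (x of pad_can in the frame of full_rack between 0.076 and 0.116 m and x of can_mid in the frame of empty_rack between -0.116 and -0.076 m)) and y of can_mid in the frame of empty_rack between -0.02 and 0.02 m and z of can_mid in the frame of empty_rack between 0.046 and 0.058 m); the robot touches nothing.
It fails at once if the yellow bottle tipped over (tilt above 0.6 rad) (angle between yellow_bottle_mid's own z axis and vertical above 0.6 rad).
It fails at once if the white bottle tipped over (tilt above 0.6 rad) (angle between white_bottle_mid's own z axis and vertical above 0.6 rad).
It fails at once if the jar tipped over (tilt above 0.6 rad) (angle between jar_mid's own z axis and vertical above 0.6 rad).
It fails at once if the can tipped over (tilt above 0.6 rad) (angle between can_mid's own z axis and vertical above 0.6 rad).
It also fails if it takes over 99 s, if anything falls off the work surface, if the arm or the gripper's body presses on something with over 40 N, if the wrist force passes 120 N, or if a joint passes its speed limit or range.

## Working session

There is one attempt and no reset: what is moved stays moved. The work goes in short steps, Python scripts to look and compute and a tool call to move; the robot and the scene stay as the last step left them, time stands still between calls to the robot, and variables do not carry over. Pictures are saved under pics/ and viewed, and the job is handed in when it is done.

Besides the shell and the picture viewer there is one more tool, called after "Emit:" in YAML: its name, and indented under it one key for each argument. send_rows: Moves the arm, as the interface text tells. Its arguments: {"type":"object","properties":{"motion":{"type":"array"},"squeeze":{"type":"number"}},"required":["motion"]}

```bash
ls; mkdir -p pics; cat > h.py <<'E'
from workcell import *
import numpy as np, cv2
from scipy.spatial.transform import Rotation as R
def snap(n,fn):
    c=camera(n); cv2.imwrite('pics/'+fn,c['pixels'][:,:,::-1]); np.savez('/tmp/'+fn+'.npz',**{k:v for k,v in c.items()}); return c
def f(c): return 200/np.tan(np.radians(c['fovy'])/2)
E
python3 - <<'E'
from h import *
o=get_obs(); print(o)
for n in ('scene','top','wrist'):
    c=snap(n,n+'0.png'); print(n,{k:v for k,v in c.items() if k not in('pixels','range_z')}, c['range_z'].min(),c['range_z'].max())
print(R.from_quat(o['ee_rot']).as_matrix())
E
```

```text
pics
{'clock': 0.0, 'joint_pos': array([-1.35162282,  0.33284993, -0.06470163,  1.46096489,  0.02156305,
        1.34990626, -0.08852734]), 'joint_velocities': array([-0.00146904,  0.00198231,  0.00069252,  0.00085745, -0.00034752,
       -0.00043729,  0.0005214 ]), 'tau': array([-5.93263521e-04, -6.25450802e+01,  4.87452617e-02, -3.91599226e+01,
        1.60555495e-02,  9.85652790e-03, -4.29557531e-05]), 'position': array([0.14953433, 0.60641738, 0.2104184 ]), 'ee_rot': array([ 0.70245049, -0.0853261 ,  0.08522618, -0.70144085]), 'ft_force': array([-0.62151827, -0.03006576,  0.2962389 ]), 'torque': array([-0.00712642,  0.01351846, -0.00622233]), 'grip_width': 1.0025026263194792}
scene {'fovy': 55.48523910344451, 'cx': 328.42609443161126, 'cy': 202.64219702639406, 'view': array([[ 0.67928458, -0.73370804, -0.0156516 , -0.48216116],
       [-0.51037521, -0.45697751, -0.72848384,  0.18830983],
       [ 0.52734202,  0.50283603, -0.68488417,  0.76979007],
       [ 0.        ,  0.        ,  0.        ,  1.        ]])} 0.0 3.999819
top {'fovy': 53.38283165836818, 'cx': 317.61205852771303, 
[... 297 characters left out ...]
 0.00000000e+00,  0.00000000e+00,  0.00000000e+00,
         1.00000000e+00]])} 0.0 1.7733954
wrist {'fovy': 61.68092684511445, 'cx': 314.2793694466874, 'cy': 199.45659474367795, 'T_tool_cam': array([[ 1.01971926e-04,  9.48128981e-01,  3.17885867e-01,
        -8.15261513e-02],
       [-2.79935105e-04, -3.17885829e-01,  9.48128958e-01,
        -1.61598417e-01],
       [ 9.99999956e-01, -1.85669950e-04,  2.32999155e-04,
         7.46313658e-06],
       [ 0.00000000e+00,  0.00000000e+00,  0.00000000e+00,
         1.00000000e+00]])} 0.0 1.475102
[[ 9.70911909e-01 -3.12477660e-04  2.39436771e-01]
 [-2.39436972e-01 -1.40038641e-03  9.70910900e-01]
 [ 3.19160326e-05 -9.99998971e-01 -1.43447054e-03]]
```

View pics/scene0.png

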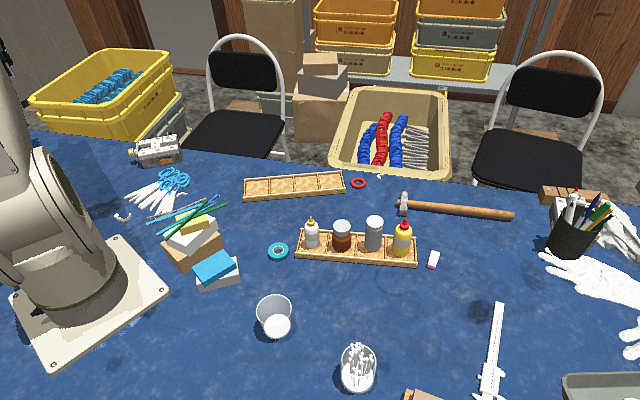

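View pics/top0.png

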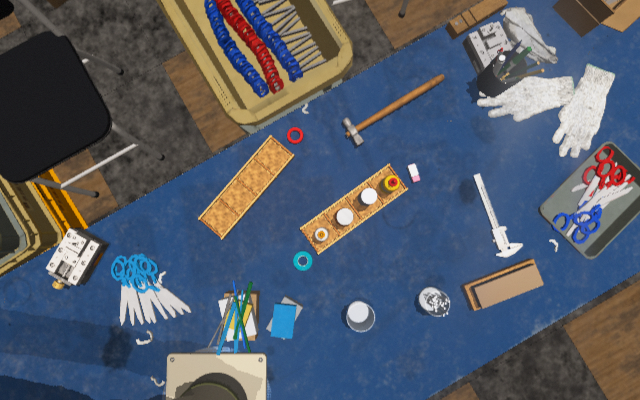

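View pics/wrist0.png

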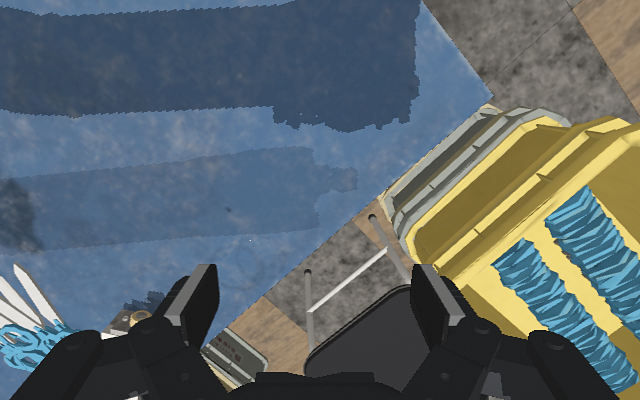

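The top view shows the full rack running from about (310,237) to (397,180). Its order from the robot outward is white (321,235), jar (344,216), can (369,196), yellow (392,183). The empty rack runs from about (210,225) to (282,145). Next I'll enlarge both racks to measure them.

```bash
python3 - <<'E'
import cv2
a=cv2.imread('pics/top0.png'); b=cv2.imread('pics/scene0.png')
cv2.imwrite('pics/topc.png',cv2.resize(a[125:260,190:420],None,fx=3.4,fy=3.4,interpolation=cv2.INTER_CUBIC))
cv2.imwrite('pics/scenec.png',cv2.resize(b[155:275,235:445],None,fx=3.8,fy=3.8,interpolation=cv2.INTER_CUBIC))
E
```

```text
(no output)
```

View pics/topc.png

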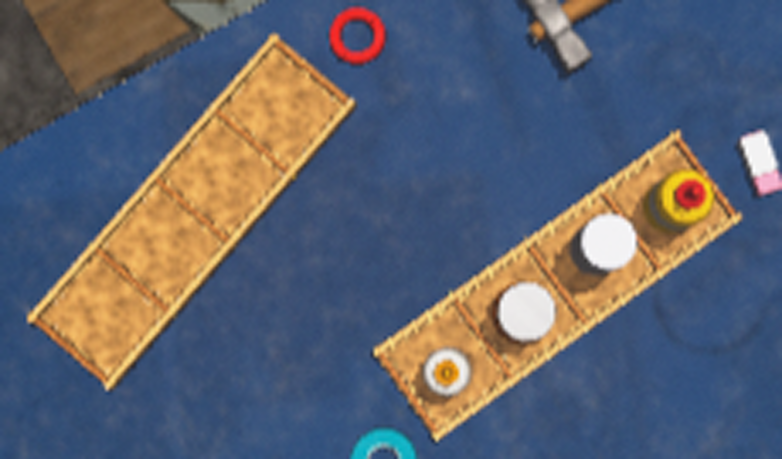

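View pics/scenec.png

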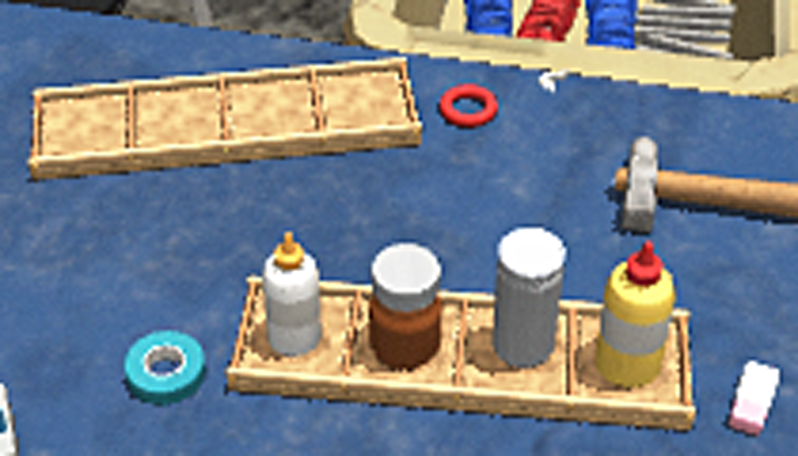

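```bash
cat >> h.py <<'E'
def L(fn): return dict(np.load('/tmp/'+fn+'.npz'))
def ray(c,u,v):
    T=np.linalg.inv(c['view']); F=f(c)
    d=T[:3,:3]@np.array([(u-c['cx'])/F,(v-c['cy'])/F,1]); return T[:3,3],d
def atz(c,u,v,z):
    o,d=ray(c,u,v); return o+d*(z-o[2])/d[2]
def proj(c,P):
    q=c['view'][:3,:3]@P+c['view'][:3,3]; return f(c)*q[:2]/q[2]+np.array([c['cx'],c['cy']])
def cloud(c):
    v,u=np.mgrid[:400,:640]; z=c['range_z']; F=f(c)
    P=np.stack([(u-c['cx'])/F*z,(v-c['cy'])/F*z,z],-1)
    T=np.linalg.inv(c['view']); return P@T[:3,:3].T+T[:3,3]
E
cat > /tmp/a.py <<'E'
from h import *
t=L('top0.png'); s=L('scene0.png')
E=np.array([(275,36),(353,102),(109,387),(30,319)])/3.4+[190,125]
Fu=np.array([(678,132),(740,217),(435,438),(376,352)])/3.4+[190,125]
for n,C in (('E',E),('F',Fu)):
    P=np.array([atz(t,u,v,.018) for u,v in C]); print(n,P.round(4).tolist(),'ctr',P.mean(0).round(4))
    a=(P[0]+P[1]-P[2]-P[3])/2; print('len',np.linalg.norm(a),'ang',np.arctan2(a[1],a[0]),'w',np.linalg.norm(P[1]-P[0]),np.linalg.norm(P[2]-P[3]))
    print('scene proj crop',[((proj(s,p)-[235,155])*3.8).round().tolist() for p in P])
ct=cloud(t); cs=cloud(s)
pts={'white':(446,372),'jar':(526,312),'can':(608,242),'yel':(688,195),'E1':(275,90),'E4':(95,330),'table':(380,250)}
for k,p in pts.items():
    u,v=np.array(p)/3.4+[190,125]; print(k,ct[int(v+.5),int(u+.5)].round(4))
# objects clouds
for n,c in(('top',ct),('scene',cs)):
    m=(c[...,2]>.03)&(c[...,2]<.13)&(c[...,0]>.3)&(c[...,0]<.75)&(c[...,1]<-.15)&(c[...,1]>-.6)
    k,l,st,ce=cv2.connectedComponentsWithStats(m.astype(np.uint8))
    for i in range(1,k):
        if st[i,4]>30:
            q=c[l==i]; print(n,ce[i].round(1),st[i,4],'mean',q.mean(0).round(4),'min',q.min(0).round(3),'max',q.max(0).round(3))
E
cp /tmp/a.py .; python3 a.py
```

```text
E [[0.6245, -0.1227, 0.018], [0.5777, -0.1775, 0.018], [0.3796, -0.0099, 0.018], [0.4265, 0.0456, 0.018]] ctr [ 0.5021 -0.0661  0.018 ]
len 0.25969260997813776 ang -0.7034149220468057 w 0.07210355268138387 0.0726096225570584
scene proj crop [[400.0, 58.0], [415.0, 124.0], [25.0, 160.0], [30.0, 90.0]]
F [[0.5562, -0.4041, 0.018], [0.4967, -0.4463, 0.018], [0.3446, -0.2346, 0.018], [0.4035, -0.194, 0.018]] ctr [ 0.4503 -0.3197  0.018 ]
len 0.2602056779765851 ang -0.9450591345007648 w 0.07294336167302086 0.07160586259726774
scene proj crop [[682.0, 311.0], [687.0, 409.0], [221.0, 369.0], [246.0, 277.0]]
white [ 0.3926 -0.2416  0.0951]
jar [ 0.4294 -0.2947  0.0739]
can [ 0.4747 -0.3461  0.0904]
yel [ 0.504  -0.3943  0.1018]
E1 [ 0.5891 -0.1221  0.0087]
E4 [0.419  0.0027 0.0085]
table [ 0.4743 -0.1962 -0.0025]
top [389.6 184. ] 277 mean [ 0.5022 -0.3933  0.0778] min [ 0.486 -0.415  0.031] max [ 0.523 -0.378  0.109]
top [367.2 197. ] 258 mean [ 0.4728 -0.3426  0.0847] min [ 0.456 -0.362  0.031] max [ 0.49  -0.327  0.095]
top [343.6 217. ] 265 mean [ 0.4296 -0.2916  0.0722] min [ 0.409 -0.312  0.038] max [ 0.451 -0.274  0.079]
top [320.9 234.4] 160 mean [ 0.3912 -0.2414  0.0741] min [ 0.376 -0.257  0.061] max [ 0.405 -0.226  0.095]
scene [373.6 230.4] 495 mean [ 0.4696 -0.3521  0.0708] min [ 0.458 -0.366  0.03 ] max [ 0.495 -0.33   0.094]
scene [311.3 230.9] 312 mean [ 0.3876 -0.25    0.0614] min [ 0.377 -0.26   0.03 ] max [ 0.408 -0.23   0.097]
scene [341.3 232.7] 460 mean [ 0.4263 -0.3007  0.0616] min [ 0.412 -0.316  0.031] max [ 0.452 -0.276  0.079]
scene [402.2 236.2] 488 mean [ 0.4981 -0.4042  0.0679] min [ 0.486 -0.419  0.03 ] max [ 0.525 -0.383  0.109]
```

Both views agree to about 2 mm. The clouds also match the bay centres, with the container tops at the expected heights of 0.110, 0.092, 0.077 and 0.097. First I'll swing over with the jaws turned across the full rack, taking an arc because of the minimum reach.

Emit:
send_rows:
  motion:
    - [100,0.035,0,-0.021,0,0.07,0]
    - [100,0.07,0,-0.042,0,0.14,0]
    - [100,0.105,0,-0.063,0,0.21,0]
    - [100,0.14,0,-0.084,0,0.28,0]
    - [100,0.175,0,-0.105,0,0.35,0]
    - [100,0.21,0,-0.126,0,0.42,0]
    - [100,0.245,0,-0.147,0,0.49,0]
    - [100,0.28,0,-0.168,0,0.56,0]
    - [100,0.315,0,-0.189,0,0.63,0]
    - [100,0.35,0,-0.21,0,0.7,0]
  squeeze: 40

```text
clock: 0.98
position: [0.4402, 0.3174, 0.2112]
ee_rot: [-0.63, 0.322, -0.322, 0.63]
ft_force: [1.0, 0.6, 0.3]
grip_width: 1.004
```

```bash
cat >> h.py <<'E'
def go(x,y,z,ang=None):
    """print tool-frame delta from current measured pose to world target; ang=angle of tool x"""
    o=get_obs(); Q=R.from_quat(o['ee_rot']).as_matrix()
    d=Q.T@(np.array([x,y,z])-o['position'])
    r=np.zeros(3)
    if ang is not None:
        c,s=np.cos(ang),np.sin(ang)
        T=np.array([[c,0,-s],[s,0,c],[0,-1,0]]); r=R.from_matrix(Q.T@T).as_rotvec()
    print(round(o['clock'],2),'pos',o['position'].round(4),'xang',np.arctan2(Q[1,0],Q[0,0]).round(3),'F',o['ft_force'].round(1),'g',round(o['grip_width'],3),'j',o['joint_pos'].round(2))
    print(' -> d',d.round(4),'rot',r.round(4),'dist',np.linalg.norm(d).round(3))
E
python3 -c "
from h import *
go(.45,-.10,.2,-.945)"
```

```text
0.98 pos [0.4402 0.3174 0.2112] xang -0.945 F [1.  0.6 0.3] g 1.004 j [-0.94  0.15  0.26  1.69 -0.04  1.31 -0.05]
 -> d [ 0.3441  0.0111 -0.2365] rot [-0.0002 -0.0002 -0.0002] dist 0.418
```

Emit:
send_rows:
  motion:
    - [100,0.035,0,-0.024,0,0,0]
    - [100,0.07,0,-0.048,0,0,0]
    - [100,0.104,0,-0.071,0,0,0]
    - [100,0.138,0,-0.095,0,0,0]
    - [100,0.172,0,-0.118,0,0,0]
    - [100,0.206,0,-0.142,0,0,0]
    - [100,0.24,0,-0.165,0,0,0]
    - [100,0.275,0,-0.19,0,0,0]
    - [100,0.31,0,-0.213,0,0,0]
    - [100,0.344,0,-0.236,0,0,0]

```text
clock: 1.82
position: [0.4502, -0.0989, 0.2113]
ee_rot: [-0.63, 0.321, -0.321, 0.63]
ft_force: [1.3, 0.7, 0.2]
grip_width: 1.001
```

```bash
python3 - <<'E'
from h import *
go(.392,-.242,.2,-.945)
o=get_obs();c=snap('wrist','wrist1.png')
E
```

```text
1.82 pos [ 0.4502 -0.0989  0.2113] xang -0.942 F [1.3 0.7 0.2] g 1.001 j [-0.57 -0.08  0.66  1.9   0.05  1.3   0.71]
 -> d [ 0.0814  0.0112 -0.1312] rot [-0.0009  0.0033 -0.0002] dist 0.155
```

View pics/wrist1.png

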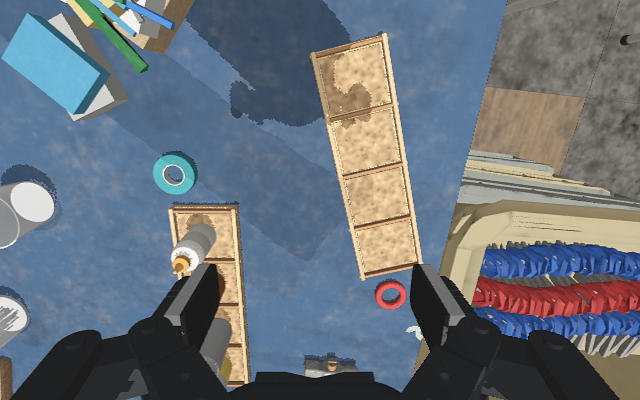

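The wrist view shows the whole empty rack, with corners at about (312,52), (385,34), (422,264) and (361,279). It also shows the near end of the full rack, with corners at (170,207) and (240,205). I'll use it as a second measurement.

```bash
cat >> h.py <<'E'
def wview(c,o):
    M=np.eye(4); M[:3,:3]=R.from_quat(o['ee_rot']).as_matrix(); M[:3,3]=o['position']
    c['view']=np.linalg.inv(M@c['T_tool_cam']); return c
E
python3 - <<'E'
from h import *
o=get_obs(); w=wview(L('wrist1.png'),o)
cv2.imwrite('pics/w1c.png',cv2.resize(cv2.imread('pics/wrist1.png')[20:300,150:440],None,fx=2.1,fy=2.1,interpolation=cv2.INTER_CUBIC))
P=np.array([atz(w,u,v,.018) for u,v in [(422,264),(361,279),(312,52),(385,34)]]);print(P.round(4),P.mean(0))
a=(P[0]+P[1]-P[2]-P[3])/2; print('len',np.linalg.norm(a),'ang',np.arctan2(a[1],a[0]),'w',np.linalg.norm(P[1]-P[0]),np.linalg.norm(P[2]-P[3]))
for u,v in [(170,207),(240,205)]: print(atz(w,u,v,.018).round(4))
c=cloud(w)
m=(c[...,2]>.02)&(c[...,2]<.13)&(c[...,0]>.36)&(c[...,0]<.42)&(c[...,1]<-.2)&(c[...,1]>-.28)
q=c[m]; print('white',q.min(0),q.max(0)); q2=q[q[:,2]>.085]; print('tip',q2.mean(0))
# triangulate rack corners top<->wrist
t=L('top0.png')
Et=np.array([(275,36),(353,102),(109,387),(30,319)])/3.4+[190,125]
for (a,b),(u,v) in zip(Et,[(422,264),(361,279),(312,52),(385,34)]):
    o1,d1=ray(t,a,b);o2,d2=ray(w,u,v)
    s=np.linalg.lstsq(np.c_[d1,-d2],o2-o1,rcond=None)[0]; print('tri',((o1+s[0]*d1+o2+s[1]*d2)/2).round(4))
E
```

```text
[[ 0.6244 -0.1294  0.018 ]
 [ 0.5777 -0.1881  0.018 ]
 [ 0.3821 -0.016   0.018 ]
 [ 0.4298  0.0377  0.018 ]] [ 0.50349356 -0.07394174  0.018     ]
len 0.2584749250633731 ang -0.7155414306016445 w 0.07498522434077305 0.07183289722857082
[ 0.345  -0.2398  0.018 ]
[ 0.4079 -0.1919  0.018 ]
white [ 0.3758269  -0.26182685  0.0200422 ] [ 0.40786928 -0.23438278  0.09717063]
tip [ 0.39160553 -0.24940097  0.0898881 ]
tri [ 0.6207 -0.1256  0.027 ]
tri [ 0.5725 -0.1802  0.0338]
tri [ 0.3824 -0.0181  0.0508]
tri [0.4245 0.021  0.0966]
```

View pics/w1c.png

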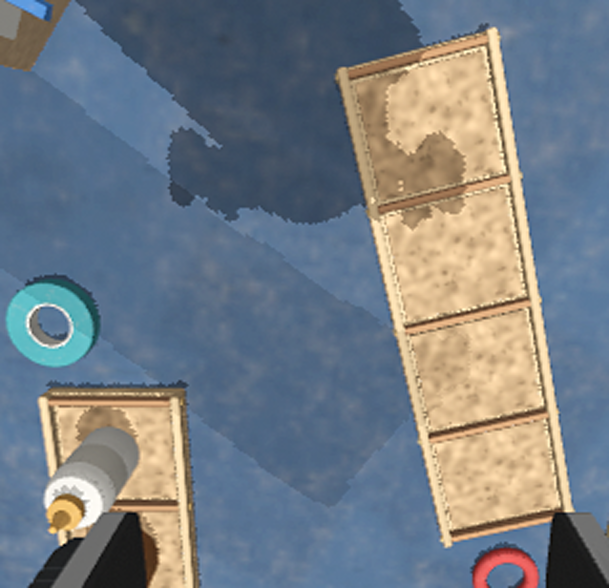

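The wrist result is about 7 mm off in y, probably because the arm was still settling. I'll retake it at rest.

```bash
cat > b.py <<'E'
from h import *
camera('top')
o=get_obs(); w=snap('wrist','wrist2.png'); o2=get_obs(); print(o['position'],o2['position'],o['joint_velocities'].round(3))
w=wview(w,o)
t=L('top0.png')
ct=cloud(t); c=cloud(w)
# fit rack rectangles by height mask
for n,cc in(('top',ct),('wrist',c)):
    m=(cc[...,2]>.004)&(cc[...,2]<.03)&(cc[...,0]>.35)&(cc[...,0]<.66)&(cc[...,1]<.07)&(cc[...,1]>-.2)
    k,l,st,ce=cv2.connectedComponentsWithStats(m.astype(np.uint8)); i=1+np.argmax(st[1:,4])
    q=cc[l==i]; print(n,st[i],cv2.minAreaRect((q[:,:2]*1000).astype(np.float32)),np.percentile(q[:,2],[5,50,95]))
    z=cc[...,2]; m=(cc[...,0]>.4)&(cc[...,0]<.5)&(cc[...,1]<-.12)&(cc[...,1]>-.18); print('table z',np.median(z[m]))
    m=(cc[...,2]>.03)&(cc[...,2]<.13)&(cc[...,0]>.36)&(cc[...,0]<.415)&(cc[...,1]<-.2)&(cc[...,1]>-.28)
    q=cc[m]; q=q[(q[:,2]>.05)];print('white',q.min(0),q.max(0),'tip',q[q[:,2]>.085].mean(0))
E
python3 b.py
```

```text
[ 0.44995231 -0.10365364  0.21150278] [ 0.45023625 -0.10008997  0.2112559 ] [-0.049  0.003 -0.113  0.016 -0.031  0.004 -0.109]
top [ 198  135   97  105 3596] ((502.1278381347656, -64.13847351074219), (77.72793579101562, 263.9433288574219), 49.63071060180664) [0.00772679 0.01121316 0.01735661]
table z -0.0011857488225901491
white [ 0.37640175 -0.25731899  0.06145677] [ 0.40521748 -0.22605683  0.09512373] tip [ 0.39109346 -0.24119373  0.08911343]
wrist [  312    28   116   249 16777] ((504.4643249511719, -65.06401062011719), (78.05729675292969, 262.8659362792969), 49.64487075805664) [0.00900795 0.01113624 0.01705629]
table z 0.2586037117745804
white [ 0.37747534 -0.25353536  0.05000683] [ 0.40942501 -0.22632387  0.09687896] tip [ 0.39341709 -0.24114239  0.08987557]
```

At rest the two views agree to about 2 mm: empty rack centre (0.503, −0.065), heading −0.704, white tip (0.392, −0.241), height 0.097. I'll go above the white bottle now.

```bash
python3 -c "
from h import *
go(.392,-.2415,.2,-.945); go(.392,-.2415,.03,-.945)"
```

```text
1.97 pos [ 0.4502 -0.1001  0.2113] xang -0.948 F [ 0.8  2.  -0.1] g 1.0 j [-0.56 -0.08  0.66  1.9   0.05  1.3   0.71]
 -> d [ 0.0809  0.0112 -0.1298] rot [-0.0002 -0.0029  0.0001] dist 0.153
1.97 pos [ 0.4502 -0.1001  0.2113] xang -0.948 F [ 0.8  2.  -0.1] g 1.0 j [-0.56 -0.08  0.66  1.9   0.05  1.3   0.71]
 -> d [ 0.0809  0.1812 -0.1298] rot [-0.0002 -0.0029  0.0001] dist 0.237
```

Emit:
send_rows:
  motion:
    - [100,0.01,0,-0.015,0,0,0]
    - [100,0.023,0,-0.037,0,0,0]
    - [100,0.037,0,-0.06,0,0,0]
    - [100,0.051,0,-0.083,0,0,0]
    - [100,0.064,0,-0.104,0,0,0]
    - [100,0.074,0.005,-0.12,0,0,0]
    - [100,0.08,0.01,-0.128,0,0,0]
    - [100,0.081,0.025,-0.13,0,0,0]
    - [100,0.081,0.04,-0.13,0,0,0]
    - [100,0.081,0.05,-0.13,0,0,0]

```text
clock: 2.8
position: [0.3931, -0.2378, 0.1599]
ee_rot: [-0.63, 0.321, -0.32, 0.63]
ft_force: [0.0, 0.4, -0.8]
grip_width: 1.0
```

```bash
python3 -c "
from h import *
camera('top');camera('top')
go(.392,-.2415,.03,-.945)
o=get_obs();w=wview(snap('wrist','wrist3.png'),o); c=cloud(w)
q=c[(c[...,2]>.05)&(c[...,0]>.36)&(c[...,0]<.415)&(c[...,1]<-.2)&(c[...,1]>-.28)&(c[...,2]<.11)];print(q.min(0),q.max(0),q[q[:,2]>.085].mean(0))"
```

```text
2.9 pos [ 0.3926 -0.2377  0.1598] xang -0.94 F [-0.6  0.5  0. ] g 1.001 j [-0.43 -0.05  0.87  1.98  0.04  1.19  1.05]
 -> d [ 0.003   0.1298 -0.0025] rot [ 0.002   0.0046 -0.0021] dist 0.13
[ 0.37710663 -0.25738694  0.05016333] [ 0.4090219  -0.22698588  0.09724984] [ 0.39213924 -0.24189742  0.09019624]
```

View pics/wrist3.png

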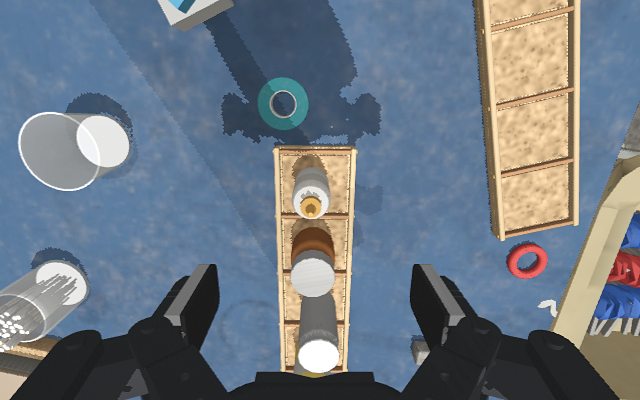

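The wrist view has the white tip at (311,208), the jar lid at (314,278) and the can at (319,356). All three are lined up between the fingers, and the measured axis is (0.392, −0.242). Now to descend and close.

Emit:
send_rows:
  motion:
    - [100,0.003,0.015,-0.002,0,0.004,0]
    - [100,0.003,0.035,-0.003,0,0.004,0]
    - [100,0.003,0.055,-0.003,0,0.004,0]
    - [100,0.003,0.075,-0.003,0,0.004,0]
    - [100,0.003,0.095,-0.003,0,0.004,0]
    - [100,0.003,0.112,-0.003,0,0.004,0]
    - [100,0.003,0.124,-0.003,0,0.004,0]
    - [100,0.003,0.129,-0.003,0,0.004,0]
    - [100,0.003,0.13,-0.003,0,0.004,0]
    - [100,0.003,0.13,-0.003,0,0.004,0]

```text
clock: 3.78
position: [0.3931, -0.2431, 0.0318]
ee_rot: [-0.63, 0.322, -0.322, 0.63]
ft_force: [-0.0, -0.1, -0.2]
grip_width: 0.999
```

Emit:
send_rows:
  motion:
    - [60,0,0,0,0,0,0]
    - [50,0,0,0,0,0,0]
    - [40,0,0,0,0,0,0]
    - [30,0,0,0,0,0,0]
    - [15,0,0,0,0,0,0]
    - [0,0,0,0,0,0,0]
    - [0,0,0,0,0,0,0]
    - [0,0,0,0,0,0,0]
    - [0,0,0,0,0,0,0]
    - [0,0,0,0,0,0,0]
  squeeze: 30

```text
clock: 4.62
position: [0.393, -0.2432, 0.0317]
ee_rot: [-0.629, 0.322, -0.322, 0.63]
ft_force: [-0.9, 0.2, 5.9]
grip_width: 0.354
```

```bash
python3 -c "
from h import *
go(.392,-.2415,.16,-.945)
snap('scene','s4.png')
cv2.imwrite('pics/s4c.png',cv2.resize(cv2.imread('pics/s4.png')[130:290,230:450],None,fx=3.4,fy=3.4))"
```

```text
4.62 pos [ 0.393  -0.2432  0.0317] xang -0.946 F [-0.9  0.2  5.9] g 0.354 j [-0.34  0.23  0.88  2.11 -0.22  0.9   1.29]
 -> d [-0.0019 -0.1283  0.0003] rot [-0.0008 -0.0009  0.0003] dist 0.128
```

View pics/s4c.png

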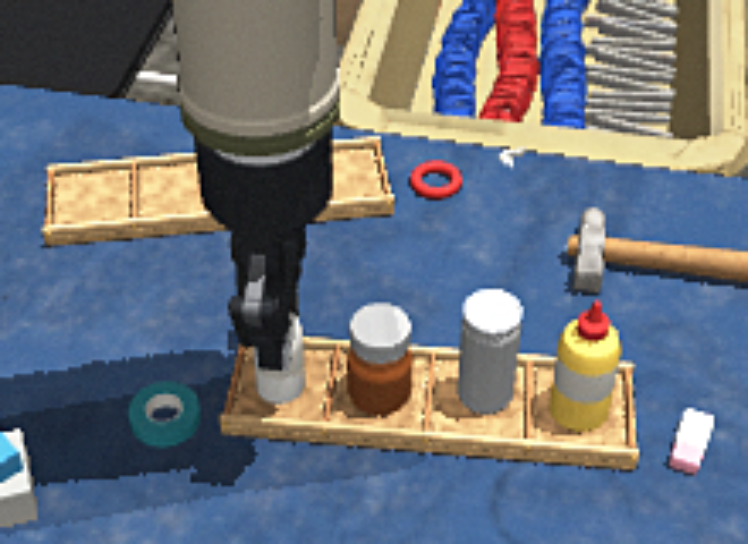

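The fingers stopped at 0.354 (about 30 mm), so the white bottle is held. I'll lift it.

Emit:
send_rows:
  motion:
    - [0,0,-0.005,0,0,0,0]
    - [0,0,-0.015,0,0,0,0]
    - [0,0,-0.03,0,0,0,0]
    - [0,0,-0.047,0,0,0,0]
    - [0,0,-0.065,0,0,0,0]
    - [0,0,-0.083,0,0,0,0]
    - [0,0,-0.1,0,0,0,0]
    - [0,0,-0.112,0,0,0,0]
    - [0,0,-0.119,0,0,0,0]
    - [0,0,-0.12,0,0,0,0]

```text
clock: 5.5
position: [0.3932, -0.2434, 0.1527]
ee_rot: [-0.629, 0.321, -0.323, 0.63]
ft_force: [0.4, -0.1, -0.3]
grip_width: 0.351
```

```bash
python3 -c "
from h import *
go(.576,-.127,.152,-.7045)"
```

```text
5.5 pos [ 0.3932 -0.2434  0.1527] xang -0.946 F [ 0.4 -0.1 -0.3] g 0.351 j [-0.45 -0.03  0.91  1.99  0.03  1.17  1.07]
 -> d [0.0125 0.0012 0.2164] rot [-0.002  -0.2415  0.0016] dist 0.217
```

Emit:
send_rows:
  motion:
    - [0,0.001,0,0.007,0,-0.01,0]
    - [0,0.002,0,0.024,0,-0.03,0]
    - [0,0.003,0,0.048,0,-0.055,0]
    - [0,0.004,0,0.077,0,-0.085,0]
    - [0,0.006,0,0.108,0,-0.12,0]
    - [0,0.008,0,0.14,0,-0.155,0]
    - [0,0.01,0,0.169,0,-0.185,0]
    - [0,0.011,0,0.193,0,-0.215,0]
    - [0,0.012,0,0.209,0,-0.235,0]
    - [0,0.0125,0.001,0.2165,-0.002,-0.2415,0.001]

```text
clock: 6.33
position: [0.5769, -0.1241, 0.1483]
ee_rot: [0.665, -0.244, 0.241, -0.663]
ft_force: [0.6, 0.4, -0.3]
grip_width: 0.354
```

Emit:
send_rows:
  motion:
    - [0,0,0,0,0,0,0]
    - [0,0,0.005,0,0,0,0]
    - [0,0,0.02,0,0,0,0]
    - [0,0,0.04,0,0,0,0]
    - [0,0,0.06,0,0,0,0]
    - [0,0,0.075,0,0,0,0]
    - [0,0,0.085,0,0,0,0]
    - [0,0,0.09,0,0,0,0]
    - [0,0,0.09,0,0,0,0]

```text
clock: 7.08
position: [0.5742, -0.1271, 0.0594]
ee_rot: [0.664, -0.245, 0.243, -0.663]
ft_force: [-0.2, 1.0, -1.5]
grip_width: 0.354
```

```bash
cat > v.py <<'E'
from h import *
import sys
n=sys.argv[1]
camera('top')
a=snap('scene','s%s.png'%n)['pixels'];o=get_obs(); b=snap('wrist','w%s.png'%n)['pixels']
x=cv2.resize(a[100:300,200:480],(560,400)); y=cv2.resize(b,(640,400))
y=y[:, 200:440]
cv2.imwrite('pics/v%s.png'%n,np.hstack([x,y])[:,:,::-1])
go(*[float(q) for q in sys.argv[2:]])
E
python3 v.py 5 .576 -.127 .032 -.7045
```

```text
7.23 pos [ 0.5757 -0.127   0.0611] xang -0.705 F [-1.1  0.5 -0.3] g 0.354 j [-0.44  0.46  0.72  1.76 -0.34  1.05  1.27]
 -> d [0.0003 0.0291 0.0002] rot [ 0.001  -0.0002 -0.0002] dist 0.029
```

View pics/v5.png

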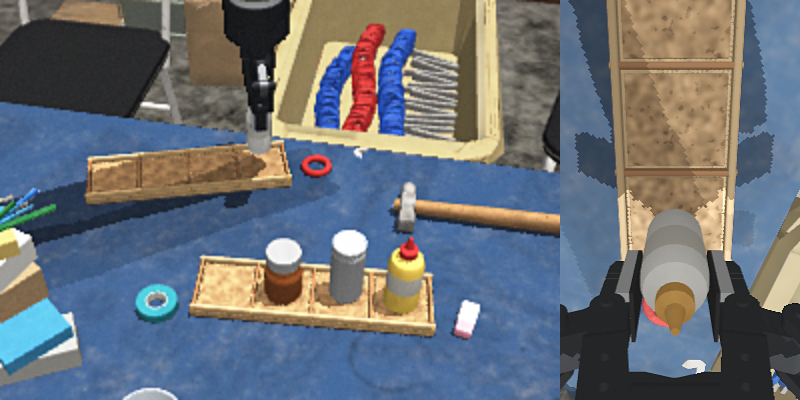

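The white bottle is upright over the far bay and centred between the rails (wrist crop at about (675,230)). I'll set it down.

Emit:
send_rows:
  motion:
    - [0,0,0.006,0,0,0,0]
    - [0,0,0.014,0,0,0,0]
    - [0,0,0.021,0,0,0,0]
    - [0,0,0.025,0,0,0,0]
    - [0,0,0.0275,0,0,0,0]
    - [0,0,0.029,0,0,0,0]
    - [0,0,0.029,0,0,0,0]

```text
clock: 7.82
position: [0.5755, -0.127, 0.0319]
ee_rot: [0.664, -0.245, 0.244, -0.663]
ft_force: [-4.0, 0.2, 7.5]
grip_width: 0.354
```

```bash
python3 -c "
from h import *
go(.576,-.127,.032,-.7045)"
```

```text
7.82 pos [ 0.5755 -0.127   0.0319] xang -0.705 F [-4.   0.2  7.5] g 0.354 j [-0.42  0.5   0.7   1.78 -0.37  1.    1.3 ]
 -> d [ 0.0004 -0.0001  0.0004] rot [ 0.0015 -0.0002 -0.001 ] dist 0.001
```

Emit:
send_rows:
  motion:
    - [40,0,0,0,0,0,0]
    - [50,0,0,0,0,0,0]
    - [65,0,0,0,0,0,0]
    - [80,0,0,0,0,0,0]
    - [90,0,0,0,0,0,0]
    - [90,0,-0.01,0,0,0,0]
    - [90,0,-0.03,0,0,0,0]
    - [100,0,-0.06,0,0,0,0]
    - [100,0,-0.095,0,0,0,0]
    - [100,0,-0.125,0,0,0,0]

```text
clock: 8.65
position: [0.5754, -0.127, 0.1588]
ee_rot: [0.664, -0.244, 0.244, -0.663]
ft_force: [1.7, 0.6, 0.0]
grip_width: 1.003
```

```bash
python3 v.py 6 .430 -.2935 .15 -.945
```

```text
8.8 pos [ 0.5769 -0.127   0.1592] xang -0.704 F [ 0.2 -1.  -1.1] g 1.007 j [-0.49  0.35  0.78  1.66 -0.26  1.23  1.21]
 -> d [-0.0042  0.0089 -0.2221] rot [-0.0018  0.2405  0.0022] dist 0.222
```

View pics/v6.png

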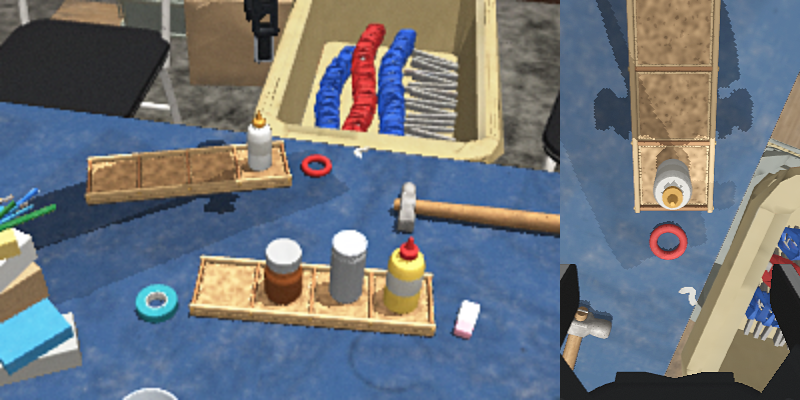

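White is standing upright in the far bay (scene crop (260,145), wrist crop (672,185)). The jar is next.

Emit:
send_rows:
  motion:
    - [100,0,0,-0.008,0,0.01,0]
    - [100,-0.001,0,-0.028,0,0.03,0]
    - [100,-0.001,0,-0.055,0,0.06,0]
    - [100,-0.002,0,-0.085,0,0.09,0]
    - [100,-0.002,0,-0.118,0,0.125,0]
    - [100,-0.003,0.002,-0.15,0,0.16,0]
    - [100,-0.003,0.004,-0.18,0,0.19,0]
    - [100,-0.004,0.006,-0.204,0,0.22,0]
    - [100,-0.004,0.008,-0.218,-0.001,0.235,0.001]
    - [100,-0.004,0.009,-0.222,-0.002,0.24,0.002]

```text
clock: 9.63
position: [0.4265, -0.2948, 0.147]
ee_rot: [0.63, -0.325, 0.321, -0.628]
ft_force: [0.2, -0.7, -0.1]
grip_width: 1.0
```

```bash
python3 -c "
from h import *
camera('top');camera('top');camera('top')
o=get_obs();w=wview(snap('wrist','wrist7.png'),o); c=cloud(w)
for z in(.06,.085):
  q=c[(c[...,2]>z)&(c[...,0]>.39)&(c[...,0]<.5)&(c[...,1]<-.26)&(c[...,1]>-.38)&(c[...,2]<.1)]
  q=q[(q[:,1]<-.325)] if z>.08 else q[q[:,1]>-.32]
  print(len(q),q.min(0),q.max(0),(q.min(0)+q.max(0))/2)
go(.430,-.2935,.03,-.945)"
```

```text
2115 [ 0.41328303 -0.31337034  0.06111121] [ 0.45128487 -0.27597701  0.07789168] [ 0.43228395 -0.29467368  0.06950144]
1479 [ 0.45916477 -0.36403273  0.08501961] [ 0.49416492 -0.32912443  0.09283713] [ 0.47666484 -0.34657858  0.08892837]
9.83 pos [ 0.4299 -0.2919  0.1474] xang -0.942 F [0.  0.5 0.2] g 1.005 j [-0.33  0.2   0.94  1.86 -0.17  1.17  1.3 ]
 -> d [ 0.0017  0.1174 -0.0003] rot [ 0.0045  0.0033 -0.0028] dist 0.117
```

View pics/wrist7.png

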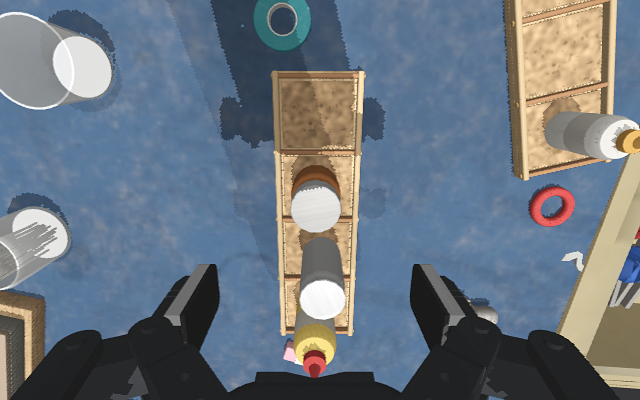

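The jar lid is at (316,207), centred between the rails. Its measured axis is (0.431, −0.294). Descending.

Emit:
send_rows:
  motion:
    - [100,0.001,0.012,0,0.002,0.002,-0.001]
    - [100,0.002,0.03,0,0.004,0.003,-0.002]
    - [100,0.002,0.05,0,0.004,0.003,-0.003]
    - [100,0.002,0.07,0,0.004,0.003,-0.003]
    - [100,0.002,0.088,0,0.004,0.003,-0.003]
    - [100,0.002,0.103,0,0.004,0.003,-0.003]
    - [100,0.002,0.112,0,0.004,0.003,-0.003]
    - [100,0.002,0.116,0,0.004,0.003,-0.003]
    - [100,0.002,0.117,0,0.004,0.003,-0.003]

```text
clock: 10.58
position: [0.4296, -0.2942, 0.0301]
ee_rot: [0.63, -0.322, 0.322, -0.629]
ft_force: [0.7, 1.3, -0.4]
grip_width: 1.001
```

Emit:
send_rows:
  motion:
    - [75,0,0,0,0,0,0]
    - [65,0,0,0,0,0,0]
    - [55,0,0,0,0,0,0]
    - [45,0,0,0,0,0,0]
    - [30,0,0,0,0,0,0]
    - [10,0,0,0,0,0,0]
    - [0,0,0,0,0,0,0]
    - [0,0,0,0,0,0,0]
    - [0,0,0,0,0,0,0]
  squeeze: 40

```text
clock: 11.33
position: [0.43, -0.295, 0.0313]
ee_rot: [0.629, -0.322, 0.323, -0.629]
ft_force: [-0.1, 1.8, 5.8]
grip_width: 0.434
```

Emit:
send_rows:
  motion:
    - [0,0,-0.005,0,0,0,0]
    - [0,0,-0.015,0,0,0,0]
    - [0,0,-0.03,0,0,0,0]
    - [0,0,-0.047,0,0,0,0]
    - [0,0,-0.065,0,0,0,0]
    - [0,0,-0.083,0,0,0,0]
    - [0,0,-0.1,0,0,0,0]
    - [0,0,-0.112,0,0,0,0]
    - [0,0,-0.119,0,0,0,0]
    - [0,0,-0.12,0,0,0,0]

```text
clock: 12.17
position: [0.4297, -0.295, 0.1518]
ee_rot: [-0.629, 0.322, -0.323, 0.629]
ft_force: [0.7, -0.3, -1.3]
grip_width: 0.432
```

```bash
python3 v.py 8 .5274 -.0857 .152 -.7045
```

```text
12.32 pos [ 0.4289 -0.2944  0.1499] xang -0.947 F [ 0.   0.6 -1.1] g 0.436 j [-0.33  0.2   0.95  1.86 -0.17  1.18  1.3 ]
 -> d [-0.1119 -0.0022  0.2018] rot [ 0.0007 -0.2427 -0.0005] dist 0.231
```

View pics/v8.png

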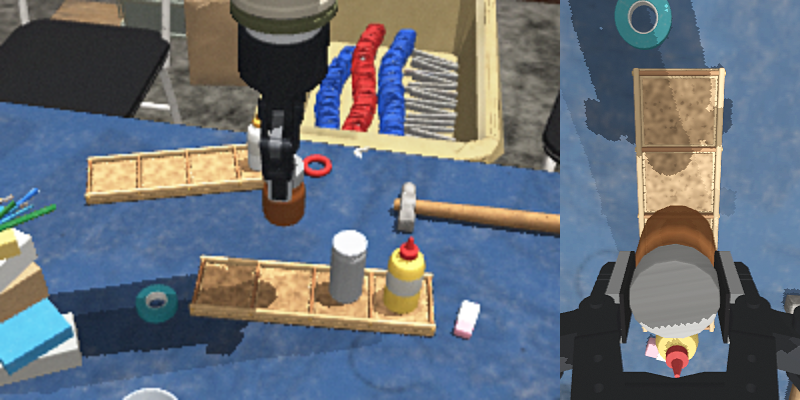

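The jar is held level (scene crop (284,205)). Next it goes to the second-farthest bay.

Emit:
send_rows:
  motion:
    - [0,-0.004,0,0.007,0,-0.01,0]
    - [0,-0.012,0,0.022,0,-0.03,0]
    - [0,-0.025,0,0.045,0,-0.055,0]
    - [0,-0.04,0,0.072,0,-0.085,0]
    - [0,-0.056,0,0.101,0,-0.12,0]
    - [0,-0.072,0,0.13,0,-0.155,0]
    - [0,-0.087,0,0.157,0,-0.185,0]
    - [0,-0.1,0,0.18,0,-0.215,0]
    - [0,-0.108,0,0.195,0,-0.235,0]
    - [0,-0.112,0,0.202,0,-0.2425,0]

```text
clock: 13.15
position: [0.5286, -0.0831, 0.1499]
ee_rot: [0.665, -0.243, 0.242, -0.664]
ft_force: [-0.1, 0.1, -0.6]
grip_width: 0.434
```

Emit:
send_rows:
  motion:
    - [0,0,0,0,0,0,0]
    - [0,0,0.005,0,0,0,0]
    - [0,0,0.02,0,0,0,0]
    - [0,0,0.04,0,0,0,0]
    - [0,0,0.06,0,0,0,0]
    - [0,0,0.075,0,0,0,0]
    - [0,0,0.085,0,0,0,0]
    - [0,0,0.09,0,0,0,0]
    - [0,0,0.09,0,0,0,0]

```text
clock: 13.9
position: [0.527, -0.0871, 0.0598]
ee_rot: [0.664, -0.245, 0.244, -0.663]
ft_force: [0.4, -0.6, -1.6]
grip_width: 0.43
```

```bash
python3 v.py 9 .5274 -.0857 .0315 -.7045
```

```text
14.05 pos [ 0.5284 -0.0864  0.0613] xang -0.705 F [ 0.8  0.2 -1.2] g 0.436 j [-0.55  0.33  0.74  1.9  -0.26  1.    1.16]
 -> d [-0.0013  0.0298 -0.0001] rot [-0.0004 -0.001   0.0014] dist 0.03
```

View pics/v9.png

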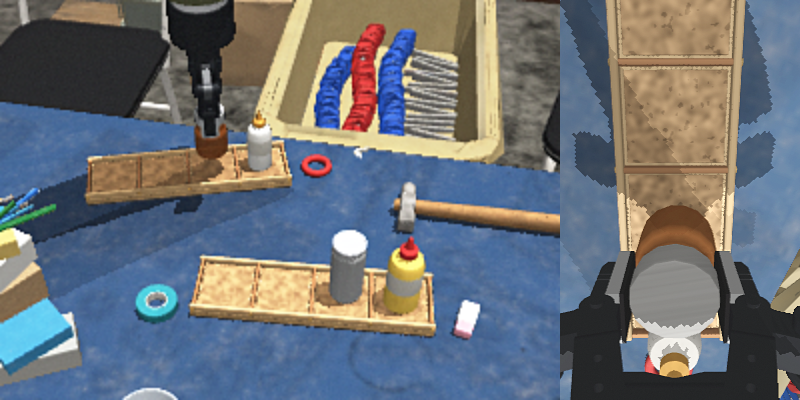

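The jar is over the second-farthest bay, with white behind it and clear. Lowering and releasing; the contact force gets checked in between.

Emit:
send_rows:
  motion:
    - [0,-0.001,0.006,0,0,0,0]
    - [0,-0.001,0.014,0,0,0,0]
    - [0,-0.001,0.021,0,0,0,0]
    - [0,-0.001,0.025,0,0,0,0]
    - [0,-0.001,0.028,0,0,0,0]
    - [0,-0.001,0.03,0,0,0,0]
    - [0,-0.001,0.03,0,0,0,0]

```text
clock: 14.63
position: [0.5276, -0.0858, 0.0313]
ee_rot: [0.664, -0.244, 0.245, -0.663]
ft_force: [-3.2, -0.0, 10.4]
grip_width: 0.435
```

Emit:
send_rows:
  motion:
    - [48,0,0,0,0,0,0]
    - [58,0,0,0,0,0,0]
    - [70,0,0,0,0,0,0]
    - [85,0,0,0,0,0,0]
    - [95,0,0,0,0,0,0]
    - [95,0,-0.01,0,0,0,0]
    - [95,0,-0.03,0,0,0,0]
    - [100,0,-0.06,0,0,0,0]
    - [100,0,-0.095,0,0,0,0]
    - [100,0,-0.125,0,0,0,0]

```text
clock: 15.47
position: [0.527, -0.0858, 0.158]
ee_rot: [0.664, -0.244, 0.245, -0.663]
ft_force: [0.2, 0.5, 0.1]
grip_width: 1.001
```

```bash
python3 v.py 10 .474 -.3455 .17 -.945
```

```text
15.62 pos [ 0.5286 -0.0854  0.1583] xang -0.705 F [ 0.2 -0.3 -1.2] g 0.996 j [-0.62  0.2   0.79  1.81 -0.15  1.19  1.08]
 -> d [ 0.127  -0.0121 -0.2334] rot [-0.0039  0.2401  0.003 ] dist 0.266
```

View pics/v10.png

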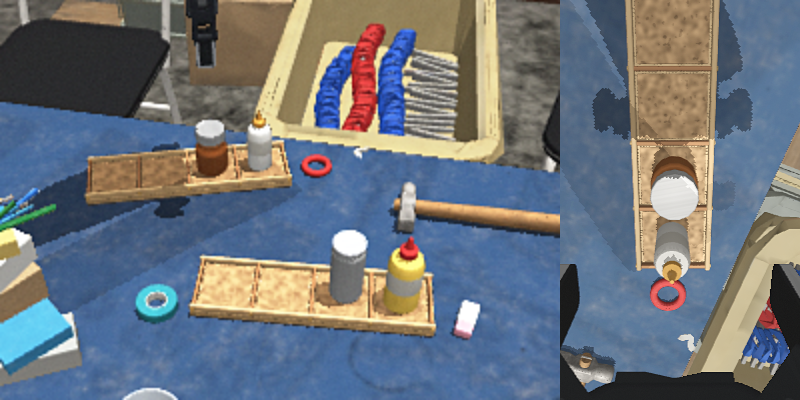

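The jar is upright in its bay (scene crop (210,150)). Going to the can.

Emit:
send_rows:
  motion:
    - [100,0.004,0,-0.007,0,0.01,0]
    - [100,0.014,-0.002,-0.026,0,0.03,0]
    - [100,0.028,-0.004,-0.051,0,0.055,0]
    - [100,0.044,-0.006,-0.082,0,0.085,0]
    - [100,0.062,-0.008,-0.114,-0.001,0.12,0]
    - [100,0.08,-0.01,-0.147,-0.002,0.155,0.001]
    - [100,0.097,-0.011,-0.179,-0.003,0.19,0.002]
    - [100,0.112,-0.012,-0.205,-0.004,0.215,0.003]
    - [100,0.122,-0.012,-0.224,-0.004,0.235,0.003]
    - [100,0.127,-0.012,-0.2335,-0.004,0.24,0.003]

```text
clock: 16.45
position: [0.4697, -0.349, 0.1666]
ee_rot: [0.631, -0.326, 0.322, -0.627]
ft_force: [-1.0, -0.6, 0.5]
grip_width: 1.003
```

```bash
cat > c.py <<'E'
from h import *
import sys
camera('top');camera('top');camera('top')
o=get_obs();w=wview(snap('wrist',sys.argv[1]),o); c=cloud(w)
x,y,z,zt=map(float,sys.argv[2:6])
q=c[(c[...,2]>zt)&(abs(c[...,0]-x)<.03)&(abs(c[...,1]-y)<.03)&(c[...,2]<.12)]
print(len(q),q.min(0),q.max(0),(q.min(0)+q.max(0))/2)
go(x,y,z,-.945)
E
python3 c.py wrist11.png .474 -.3455 .04 .083
```

```text
1617 [ 0.45927669 -0.36443432  0.08318633] [ 0.49416858 -0.32916303  0.09290865] [ 0.47672263 -0.34679867  0.08804749]
16.65 pos [ 0.4726 -0.3443  0.1668] xang -0.944 F [ 1.1 -0.6 -0.3] g 0.996 j [-0.18  0.38  0.92  1.67 -0.31  1.26  1.43]
 -> d [0.0023 0.1268 0.001 ] rot [ 0.005   0.0011 -0.0035] dist 0.127
```

View pics/wrist11.png

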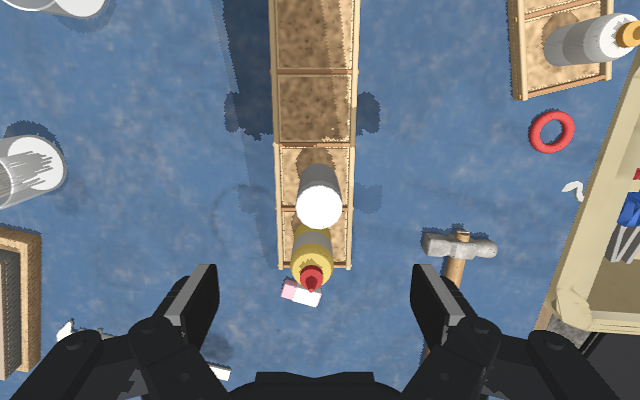

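The can lid is at (319,206), with its axis at (0.4757, −0.3465). Descending and gripping.

Emit:
send_rows:
  motion:
    - [100,0.002,0.012,0.001,0.002,0.001,-0.001]
    - [100,0.004,0.03,0.002,0.005,0.001,-0.003]
    - [100,0.004,0.05,0.002,0.005,0.001,-0.003]
    - [100,0.004,0.07,0.002,0.005,0.001,-0.003]
    - [100,0.004,0.09,0.002,0.005,0.001,-0.003]
    - [100,0.004,0.108,0.002,0.005,0.001,-0.003]
    - [100,0.004,0.12,0.002,0.005,0.001,-0.003]
    - [100,0.004,0.126,0.002,0.005,0.001,-0.003]
    - [100,0.004,0.127,0.002,0.005,0.001,-0.003]

```text
clock: 17.4
position: [0.4757, -0.3464, 0.0393]
ee_rot: [-0.63, 0.322, -0.321, 0.63]
ft_force: [0.6, -0.3, 0.4]
grip_width: 0.998
```

Emit:
send_rows:
  motion:
    - [75,0,0,0,0,0,0]
    - [65,0,0,0,0,0,0]
    - [55,0,0,0,0,0,0]
    - [45,0,0,0,0,0,0]
    - [30,0,0,0,0,0,0]
    - [10,0,0,0,0,0,0]
    - [0,0,0,0,0,0,0]
    - [0,0,0,0,0,0,0]
    - [0,0,0,0,0,0,0]
  squeeze: 40

```text
clock: 18.15
position: [0.4765, -0.3479, 0.0415]
ee_rot: [-0.629, 0.321, -0.323, 0.63]
ft_force: [0.0, 0.8, 5.9]
grip_width: 0.411
```

Emit:
send_rows:
  motion:
    - [0,0,-0.005,0,0,0,0]
    - [0,0,-0.015,0,0,0,0]
    - [0,0,-0.03,0,0,0,0]
    - [0,0,-0.047,0,0,0,0]
    - [0,0,-0.065,0,0,0,0]
    - [0,0,-0.083,0,0,0,0]
    - [0,0,-0.1,0,0,0,0]
    - [0,0,-0.112,0,0,0,0]
    - [0,0,-0.119,0,0,0,0]
    - [0,0,-0.12,0,0,0,0]

```text
clock: 18.98
position: [0.4762, -0.3479, 0.162]
ee_rot: [-0.629, 0.321, -0.323, 0.63]
ft_force: [-0.3, -0.6, -1.2]
grip_width: 0.417
```

```bash
python3 v.py 12 .4786 -.0443 .160 -.7045
```

```text
19.13 pos [ 0.4755 -0.3472  0.1598] xang -0.946 F [ 0.1  0.3 -2.1] g 0.41 j [-0.17  0.39  0.91  1.67 -0.32  1.24  1.44]
 -> d [-2.438e-01 -1.000e-04  1.797e-01] rot [-0.     -0.2412 -0.    ] dist 0.303
```

View pics/v12.png

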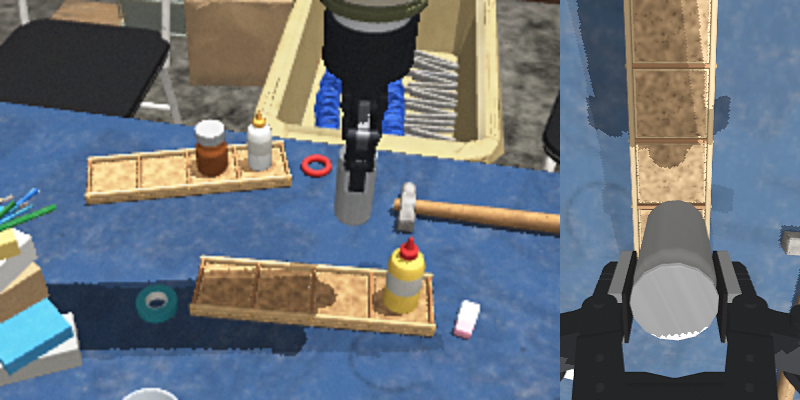

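The can is held level (scene crop (356,190)). It goes to the second-nearest bay.

Emit:
send_rows:
  motion:
    - [0,-0.007,0,0.005,0,-0.007,0]
    - [0,-0.024,0,0.018,0,-0.024,0]
    - [0,-0.048,0,0.035,0,-0.048,0]
    - [0,-0.076,0,0.056,0,-0.075,0]
    - [0,-0.105,0,0.077,0,-0.104,0]
    - [0,-0.134,0,0.099,0,-0.133,0]
    - [0,-0.163,0,0.12,0,-0.162,0]
    - [0,-0.192,0,0.142,0,-0.191,0]
    - [0,-0.217,0,0.16,0,-0.216,0]
    - [0,-0.235,0,0.173,0,-0.234,0]

```text
clock: 19.97
position: [0.4778, -0.0518, 0.1598]
ee_rot: [-0.663, 0.245, -0.245, 0.663]
ft_force: [1.3, 0.3, -0.9]
grip_width: 0.413
```

```bash
python3 -c "
from h import *
camera('top');camera('top');camera('top')
go(.4786,-.0443,.067,-.7045)"
```

```text
20.12 pos [ 0.4781 -0.0534  0.1598] xang -0.707 F [ 1.  -0.3 -1.3] g 0.413 j [-0.73  0.03  0.77  1.93 -0.02  1.19  0.91]
 -> d [-0.0055  0.0928  0.0073] rot [ 0.0004 -0.0027  0.0001] dist 0.093
```

Emit:
send_rows:
  motion:
    - [0,-0.002,0,0.003,0,0,0]
    - [0,-0.005,0.004,0.006,0,-0.002,0]
    - [0,-0.0055,0.02,0.007,0,-0.002,0]
    - [0,-0.0055,0.04,0.007,0,-0.002,0]
    - [0,-0.0055,0.06,0.007,0,-0.002,0]
    - [0,-0.0055,0.077,0.007,0,-0.002,0]
    - [0,-0.0055,0.088,0.007,0,-0.002,0]
    - [0,-0.0055,0.093,0.007,0,-0.002,0]
    - [0,-0.0055,0.093,0.007,0,-0.002,0]

```text
clock: 20.87
position: [0.4784, -0.0474, 0.0666]
ee_rot: [0.663, -0.246, 0.246, -0.662]
ft_force: [1.1, 0.5, -0.9]
grip_width: 0.418
```

```bash
python3 v.py 13 .4786 -.0443 .041 -.7045
```

```text
21.02 pos [ 0.4797 -0.047   0.0682] xang -0.71 F [-0.3 -0.5 -0.8] g 0.414 j [-0.69  0.18  0.76  2.03 -0.15  0.98  1.  ]
 -> d [-0.0027  0.0272  0.0013] rot [-0.0011 -0.0057  0.0018] dist 0.027
```

View pics/v13.png

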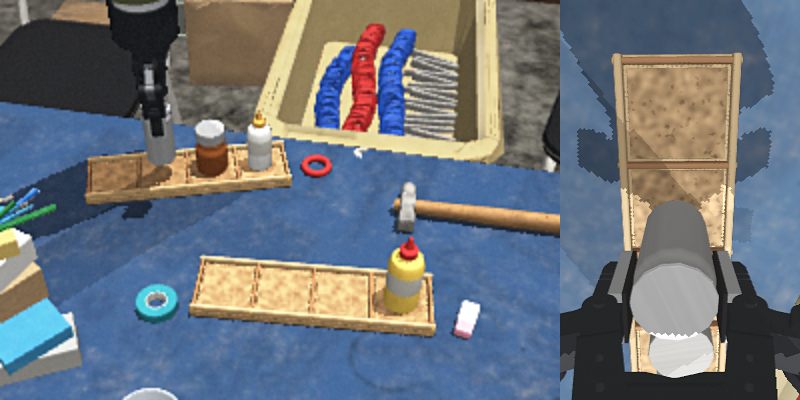

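The can is over the second-nearest bay with the jar clear behind it. Lowering.

Emit:
send_rows:
  motion:
    - [0,-0.001,0.006,0,0,0,0]
    - [0,-0.002,0.013,0.001,0,-0.003,0]
    - [0,-0.0025,0.019,0.001,0,-0.005,0]
    - [0,-0.0025,0.023,0.001,0,-0.005,0]
    - [0,-0.0025,0.0255,0.001,0,-0.005,0]
    - [0,-0.0025,0.027,0.001,0,-0.005,0]
    - [0,-0.0025,0.027,0.001,0,-0.005,0]

```text
clock: 21.6
position: [0.4785, -0.0448, 0.0413]
ee_rot: [-0.664, 0.244, -0.245, 0.664]
ft_force: [-4.6, 0.8, 15.3]
grip_width: 0.41
```

Emit:
send_rows:
  motion:
    - [46,0,0,0,0,0,0]
    - [56,0,0,0,0,0,0]
    - [70,0,0,0,0,0,0]
    - [85,0,0,0,0,0,0]
    - [95,0,0,0,0,0,0]
    - [95,0,-0.01,0,0,0,0]
    - [95,0,-0.03,0,0,0,0]
    - [100,0,-0.06,0,0,0,0]
    - [100,0,-0.095,0,0,0,0]
    - [100,0,-0.125,0,0,0,0]

```text
clock: 22.43
position: [0.4777, -0.0451, 0.168]
ee_rot: [0.664, -0.244, 0.245, -0.663]
ft_force: [0.7, 0.2, 0.2]
grip_width: 0.999
```

```bash
python3 v.py 14 .5055 -.396 .19 -.945
```

```text
22.58 pos [ 0.4792 -0.0444  0.1682] xang -0.705 F [ 0.7 -0.2 -0.3] g 1.003 j [-0.75  0.02  0.77  1.93 -0.01  1.2   0.89]
 -> d [ 0.2479 -0.0221 -0.2507] rot [-0.0049  0.24    0.0029] dist 0.353
```

View pics/v14.png

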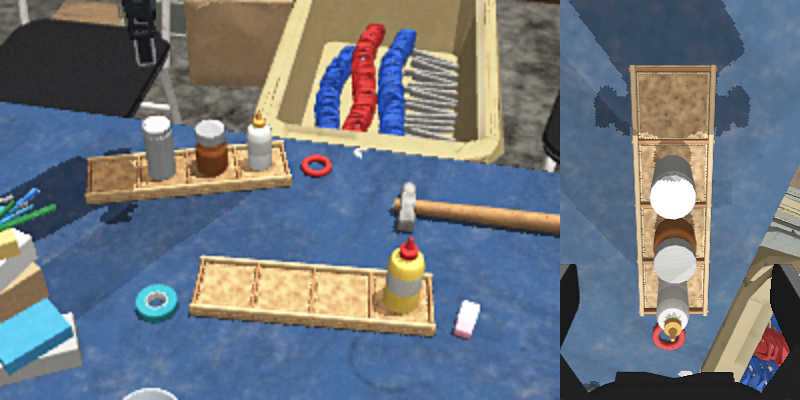

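All three are upright in a row: can, jar, white. Now the yellow bottle.

Emit:
send_rows:
  motion:
    - [100,0.007,-0.002,-0.007,0,0.007,0]
    - [100,0.024,-0.006,-0.025,0,0.024,0]
    - [100,0.049,-0.012,-0.05,0,0.048,0]
    - [100,0.077,-0.018,-0.078,0,0.075,0]
    - [100,0.105,-0.02,-0.106,0,0.104,0]
    - [100,0.133,-0.022,-0.134,-0.002,0.133,0.001]
    - [100,0.161,-0.022,-0.162,-0.003,0.162,0.002]
    - [100,0.189,-0.022,-0.19,-0.005,0.191,0.003]
    - [100,0.212,-0.022,-0.214,-0.005,0.216,0.003]
    - [100,0.23,-0.022,-0.232,-0.005,0.234,0.003]

```text
clock: 23.42
position: [0.5005, -0.374, 0.1862]
ee_rot: [0.632, -0.323, 0.319, -0.628]
ft_force: [-0.3, -0.1, 0.7]
grip_width: 0.997
```

```bash
python3 c.py wrist15.png .505 -.396 .041 .055; python3 -c "
from h import *
w=wview(L('wrist15.png'),get_obs());c=cloud(w)
q=c[(c[...,2]>.095)&(abs(c[...,0]-.505)<.03)&(abs(c[...,1]+.396)<.03)&(c[...,2]<.12)];print('tip',len(q),q.mean(0),q.max(0))"
```

```text
1583 [ 0.48826327 -0.415923    0.0550611 ] [ 0.52543465 -0.37982733  0.11008524] [ 0.50684896 -0.39787516  0.08257317]
23.62 pos [ 0.5012 -0.3713  0.1865] xang -0.941 F [ 0.1 -0.4 -0.1] g 0.998 j [-0.13  0.48  0.94  1.53 -0.38  1.34  1.48]
 -> d [ 0.0227  0.1455 -0.0104] rot [ 0.0072  0.0038 -0.0029] dist 0.148
tip 222 [ 0.50755821 -0.39562994  0.09977634] [ 0.51621717 -0.38859986  0.11021807]
```

View pics/wrist15.png

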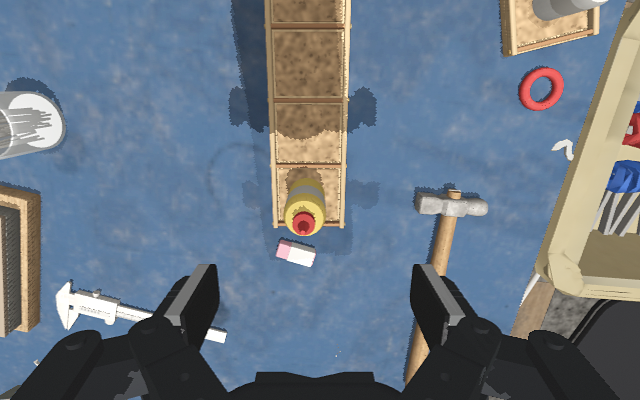

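The yellow tip is at (304,225), with its axis at (0.507, −0.397) and the top at 0.110. I'll centre first, then descend.

Emit:
send_rows:
  motion:
    - [100,0.008,0.0,-0.004,0.003,0.002,-0.001]
    - [100,0.018,0.005,-0.008,0.007,0.004,-0.003]
    - [100,0.0245,0.015,-0.0095,0.007,0.004,-0.003]
    - [100,0.0245,0.035,-0.0095,0.007,0.004,-0.003]
    - [100,0.0245,0.06,-0.0095,0.007,0.004,-0.003]
    - [100,0.0245,0.085,-0.0095,0.007,0.004,-0.003]
    - [100,0.0245,0.11,-0.0095,0.007,0.004,-0.003]
    - [100,0.0245,0.13,-0.0095,0.007,0.004,-0.003]
    - [100,0.0245,0.142,-0.0095,0.007,0.004,-0.003]
    - [100,0.0245,0.1455,-0.0095,0.007,0.004,-0.003]

```text
clock: 24.45
position: [0.508, -0.3944, 0.0397]
ee_rot: [-0.63, 0.321, -0.32, 0.631]
ft_force: [-0.2, 0.1, 0.0]
grip_width: 1.0
```

Emit:
send_rows:
  motion:
    - [75,0,0,0,0,0,0]
    - [65,0,0,0,0,0,0]
    - [55,0,0,0,0,0,0]
    - [45,0,0,0,0,0,0]
    - [30,0,0,0,0,0,0]
    - [10,0,0,0,0,0,0]
    - [0,0,0,0,0,0,0]
    - [0,0,0,0,0,0,0]
    - [0,0,0,0,0,0,0]
  squeeze: 40

```text
clock: 25.2
position: [0.5094, -0.3966, 0.0435]
ee_rot: [-0.63, 0.32, -0.323, 0.63]
ft_force: [-0.7, -0.7, 7.2]
grip_width: 0.419
```

Emit:
send_rows:
  motion:
    - [0,0,-0.005,0,0,0,0]
    - [0,0,-0.015,0,0,0,0]
    - [0,0,-0.03,0,0,0,0]
    - [0,0,-0.047,0,0,0,0]
    - [0,0,-0.065,0,0,0,0]
    - [0,0,-0.083,0,0,0,0]
    - [0,0,-0.1,0,0,0,0]
    - [0,0,-0.112,0,0,0,0]
    - [0,0,-0.119,0,0,0,0]
    - [0,0,-0.12,0,0,0,0]

```text
clock: 26.03
position: [0.5089, -0.3962, 0.164]
ee_rot: [-0.63, 0.319, -0.323, 0.63]
ft_force: [0.1, -0.0, -1.1]
grip_width: 0.419
```

```bash
python3 v.py 16 .4298 -.0028 .161 -.7045
```

```text
26.18 pos [ 0.5082 -0.3954  0.1614] xang -0.943 F [ 0.1  0.1 -1.2] g 0.419 j [-0.06  0.54  0.91  1.51 -0.44  1.3   1.53]
 -> d [-0.3637  0.0005  0.1673] rot [-0.0018 -0.2382  0.0007] dist 0.4
```

View pics/v16.png

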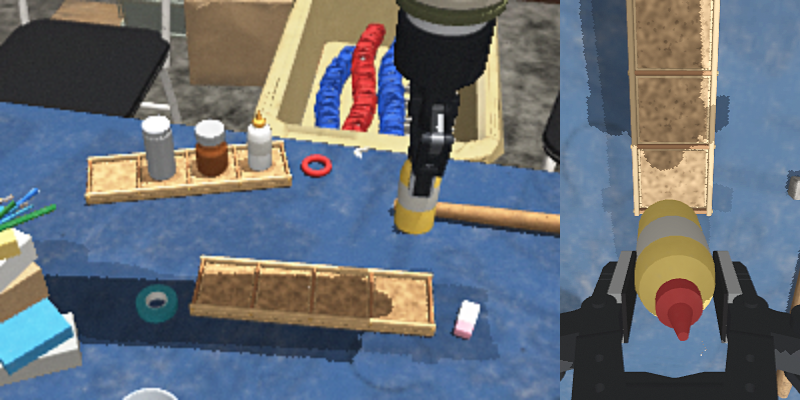

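The yellow bottle is held upright (scene crop (416,210)). It goes to the nearest bay.

Emit:
send_rows:
  motion:
    - [0,-0.007,0,0.003,0,-0.005,0]
    - [0,-0.023,0,0.011,0,-0.015,0]
    - [0,-0.047,0,0.022,0,-0.03,0]
    - [0,-0.075,0,0.035,0,-0.048,0]
    - [0,-0.105,0,0.048,0,-0.068,0]
    - [0,-0.135,0,0.062,0,-0.088,0]
    - [0,-0.163,0,0.075,0,-0.107,0]
    - [0,-0.187,0,0.086,0,-0.123,0]
    - [0,-0.205,0,0.094,0,-0.135,0]
    - [0,-0.215,0,0.099,-0.001,-0.141,0]

```text
clock: 27.02
position: [0.4612, -0.1603, 0.1611]
ee_rot: [-0.651, 0.274, -0.275, 0.652]
ft_force: [-0.1, 0.1, -0.8]
grip_width: 0.422
```

```bash
python3 -c "
from h import *
camera('top');camera('top');camera('top')
go(.4298,-.0028,.161,-.7045)"
```

```text
27.17 pos [ 0.462  -0.1624  0.1616] xang -0.799 F [ 0.4  0.6 -1.1] g 0.42 j [-0.67  0.06  0.96  1.92 -0.06  1.19  1.08]
 -> d [-0.1368  0.0006  0.0882] rot [-0.0014 -0.0946  0.0009] dist 0.163
```

Emit:
send_rows:
  motion:
    - [0,-0.006,0,0.004,0,-0.004,0]
    - [0,-0.018,0,0.012,0,-0.012,0]
    - [0,-0.034,0,0.022,0,-0.024,0]
    - [0,-0.053,0,0.034,0,-0.037,0]
    - [0,-0.073,0,0.047,0,-0.05,0]
    - [0,-0.092,0,0.059,0,-0.064,0]
    - [0,-0.109,0,0.07,0,-0.076,0]
    - [0,-0.123,0,0.079,0,-0.086,0]
    - [0,-0.133,0,0.086,-0.001,-0.092,0]
    - [0,-0.137,0,0.088,-0.001,-0.0945,0.001]

```text
clock: 28.0
position: [0.43, -0.0029, 0.1616]
ee_rot: [0.664, -0.244, 0.245, -0.663]
ft_force: [0.1, -0.1, -2.2]
grip_width: 0.415
```

Emit:
send_rows:
  motion:
    - [0,0,0,0,0,0,0]
    - [0,0,0.005,0,0,0,0]
    - [0,0,0.02,0,0,0,0]
    - [0,0,0.04,0,0,0,0]
    - [0,0,0.06,0,0,0,0]
    - [0,0,0.075,0,0,0,0]
    - [0,0,0.085,0,0,0,0]
    - [0,0,0.09,0,0,0,0]
    - [0,0,0.09,0,0,0,0]

```text
clock: 28.75
position: [0.4296, -0.0053, 0.0709]
ee_rot: [0.664, -0.246, 0.245, -0.662]
ft_force: [-0.2, -0.3, -0.6]
grip_width: 0.419
```

```bash
python3 v.py 17 .4298 -.0028 .0425 -.7045
```

```text
28.9 pos [ 0.4307 -0.0044  0.0724] xang -0.708 F [ 0.6  0.6 -1.2] g 0.415 j [-0.85  0.02  0.77  2.15 -0.01  0.98  0.79]
 -> d [-0.0018  0.0299  0.0006] rot [-0.0003 -0.0035  0.0014] dist 0.03
```

View pics/v17.png

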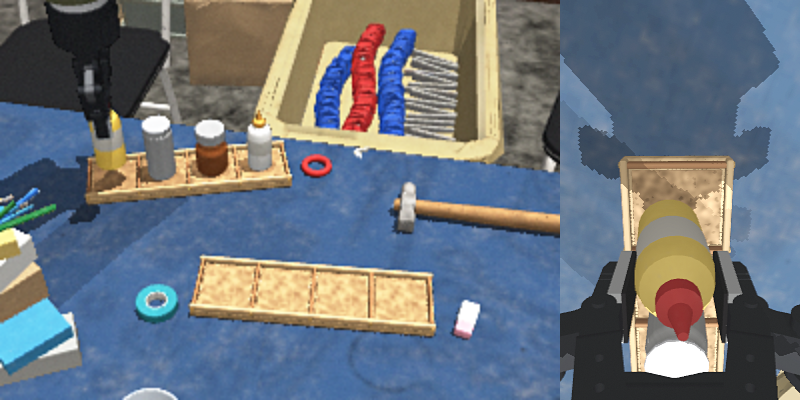

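The yellow bottle is over the nearest bay with the can clear behind it. Lowering.

Emit:
send_rows:
  motion:
    - [0,-0.001,0.006,0,0,-0.001,0]
    - [0,-0.002,0.014,0.0005,0,-0.003,0]
    - [0,-0.002,0.021,0.0005,0,-0.003,0]
    - [0,-0.002,0.025,0.0005,0,-0.003,0]
    - [0,-0.002,0.0275,0.0005,0,-0.003,0]
    - [0,-0.002,0.029,0.0005,0,-0.003,0]
    - [0,-0.002,0.029,0.0005,0,-0.003,0]

```text
clock: 29.48
position: [0.4295, -0.0031, 0.0433]
ee_rot: [0.664, -0.244, 0.244, -0.663]
ft_force: [-3.7, -3.0, 11.7]
grip_width: 0.424
```

Emit:
send_rows:
  motion:
    - [46,0,0,0,0,0,0]
    - [56,0,0,0,0,0,0]
    - [70,0,0,0,0,0,0]
    - [85,0,0,0,0,0,0]
    - [95,0,0,0,0,0,0]
    - [95,0,-0.01,0,0,0,0]
    - [95,0,-0.03,0,0,0,0]
    - [100,0,-0.06,0,0,0,0]
    - [100,0,-0.095,0,0,0,0]
    - [100,0,-0.13,0,0,0,0]

```text
clock: 30.32
position: [0.4285, -0.003, 0.1749]
ee_rot: [0.664, -0.244, 0.245, -0.663]
ft_force: [1.4, 0.6, 0.3]
grip_width: 1.001
```

```bash
python3 v.py 18 .4298 -.0028 .0425 -.7045; python3 - <<'E'
from h import *
o=get_obs(); w=wview(snap('wrist','w19.png'),o); cs=[('wrist',cloud(w)),('top',cloud(snap('top','t19.png'))),('scene',cloud(snap('scene','s19.png')))]
C=np.array([.503,-.065]); a=-.7045; M=np.array([[np.cos(a),np.sin(a)],[-np.sin(a),np.cos(a)]])
for n,c in cs:
    p=(c[...,:2]-C)@M.T
    for k,x in (('white',.096),('jar',.032),('can',-.032),('yellow',-.096)):
        m=(abs(p[...,0]-x)<.03)&(abs(p[...,1])<.032)&(c[...,2]>.03)&(c[...,2]<.125)
        if m.sum()<20: print(n,k,'none');continue
        z=c[...,2][m]; q=p[m]; hi=q[z>z.max()-.012]
        print(n,k,m.sum(),'top z',z.max().round(4),'hi ctr',hi.mean(0).round(4),'ext',q.min(0).round(3),q.max(0).round(3))
E
```

```text
30.47 pos [ 0.4306 -0.0021  0.1758] xang -0.705 F [-0.3  0.1 -1.3] g 0.996 j [-0.87 -0.16  0.72  2.03  0.11  1.23  0.67]
 -> d [-0.0006  0.1333 -0.0017] rot [-0.005  -0.      0.0031] dist 0.133
wrist white 1095 top z 0.0847 hi ctr [0.0901 0.0003] ext [ 0.079 -0.016] [0.101 0.016]
wrist jar 1935 top z 0.0782 hi ctr [0.0306 0.002 ] ext [ 0.014 -0.018] [0.053 0.023]
wrist can 2312 top z 0.0929 hi ctr [-0.0342  0.0002] ext [-0.051 -0.018] [-0.015  0.018]
wrist yellow 1952 top z 0.1102 hi ctr [-0.0963 -0.0039] ext [-0.114 -0.023] [-0.079  0.015]
top white 190 top z 0.0959 hi ctr [ 0.0931 -0.0012] ext [ 0.078 -0.017] [0.109 0.013]
top jar 308 top z 0.0798 hi ctr [0.0314 0.0008] ext [ 0.011 -0.019] [0.051 0.021]
top can 296 top z 0.095 hi ctr [-0.0347 -0.0004] ext [-0.052 -0.019] [-0.016  0.017]
top yellow 299 top z 0.1104 hi ctr [-0.0965 -0.005 ] ext [-0.115 -0.024] [-0.078  0.015]
scene white 237 top z 0.0959 hi ctr [ 0.0963 -0.0025] ext [ 0.081 -0.018] [0.111 0.004]
scene jar 334 top z 0.0778 hi ctr [ 0.0339 -0.0026] ext [ 0.015 -0.02 ] [0.054 0.021]
scene can 372 top z 0.0932 hi ctr [-0.0317 -0.0037] ext [-0.049 -0.02 ] [-0.013  0.016]
scene yellow 361 top z 0.1089 hi ctr [-0.0939 -0.0056] ext [-0.113 -0.025] [-0.075  0.005]
```

View pics/v18.png

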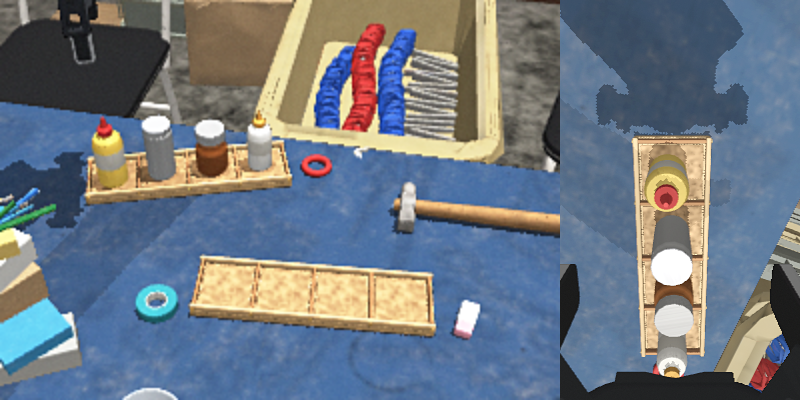

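All four are upright within about 5 mm of their bay centres, and their tops are at the right heights. The gripper is clear, so I'm handing in.

```bash
python3 -c "
from workcell import *
print(hand_in())"
```

```text
the job is handed in; nothing more can be done
None
```

I moved all four containers into the empty rack in reverse order and handed the job in at about 30 s of robot time. From the far end to the near end they now stand white bottle, jar, can, yellow bottle. None tipped on the way.

The last checks, from the top, scene and wrist cameras, put every container within about 6 mm of its bay centre. All four stood upright with the gripper open and clear. Measured tops were 0.096, 0.078, 0.093 and 0.110 m, against 0.097, 0.077, 0.092 and 0.110 m expected.

Two readings disagreed:
- **First wrist measurement:** it was about 7 mm off because the arm was still settling. I retook it at rest and the cameras agreed to about 2 mm.
- **Final wrist view of the white bottle:** the gripper cut off the tip, so that view gave a false top of 0.085 m. The other two cameras gave 0.096 m.

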